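# Leak-test a filter cartridge: load it and hold the jog button for four seconds

## Task

Leak-test the filter cartridge: lift it by its ends out of the storage cradle, set it down upright on the bare worktop to change grip, take it again by its long sides and put it upright in the tester's bay, flat on the bay's floor. Then press the tester's large jog button fully down, hold it there for four seconds, and let go. Do not press the small button, and leave the forceps, sachet and syringe where they lie.

Things in the scene. Friction and masses are not known exactly. Their poses are not given: they have to be found in the camera images.
- cartridge_c (a point): Centre of the loose filter cartridge: a white plastic block 56 mm long (its x), 30 mm wide (its y), 36 mm high (its z), about 0.09 kg, with two little round ports (10 mm across, 6 mm tall) on top; this point is half-way up, 18 mm above its underside. Either way round in x is alike. It starts upright in the cradle. The worktop round x = 0.42, y = 0.02 m is always bare.
- cradle: Grey storage cradle, fixed; origin at the worktop under its middle. Floor 10 mm high, 48 mm long (x), 50 mm wide (y); an 8 mm wall along each long side, top 46 mm above the worktop, level with the cartridge in it, whose x lies along the cradle's. Walls block its long sides; its ends stick out 4 mm and are free for fingers, so it is taken by its ends (56 mm) and lifted straight up.
- tester: Bench leak tester, fixed; origin at the worktop under the middle of its foot plate (116 mm in x, 262 mm in y, 8 mm high). x points away from the operator, y to the left. Left (+y) the open test bay; right (y +18 to -128 mm) a grey console, top 44 mm above the worktop, in front two grey round buttons (large left, small right) and a dwell indicator (rocking scale plate with a pointer) behind.
- bay_floor (a point): Middle of the bay floor, 8 mm above the worktop, 80 mm left of the tester's origin; axes as the tester's. Inside 62 mm in y, 36 mm in x: the cartridge's length goes along y, 3 mm play all round. End walls (y) with corner cheeks stand 40 mm above this floor, 4 mm over a seated cartridge, and block its ends; 44 mm of each long side (x) is open. A seated cartridge's centre is 18 mm above this point.
- jog_button_top (a point): Middle of the top of the large jog button (28 mm across; 66 mm above the worktop when up), pressed straight down.
- jog_button (a joint): Travel of the large jog button: 0 up, 0.006 m fully down. Momentary: a spring brings it up; it takes about 3.5 N to hold it at the bottom stop. It counts as held while pressed past 0.0045 m.
- gauge (a joint): Pointer of the dwell indicator, a little rocking scale plate on the console behind the buttons: 0 to 0.05 m to the right along a scale with 5 mm ticks, 0 at the start. It creeps on at about 7 mm a second while the jog button is fully down (about 0.028 m after 4 s) and creeps back as slowly after release. Beyond 0.038 m the cartridge is over-tested.
- vent_button_top (a point): Middle of the top of the small round button (16 mm across), 72 mm to the right of the jog button on the same console. Not to be pressed.
- vent_button (a joint): Travel of the small button: 0 up, 0.005 m down.
- forceps_a: Straight steel forceps lying loose on the worktop in front of the tester, 120 mm long (along its y), 17 mm wide, 9 mm high; origin under its middle. Leave alone.
- sachet_4: Flat white swab sachet, 50 x 55 x 4 mm, lying loose on the worktop; origin under its middle. Leave alone.
- syringe_c: Syringe lying loose behind the tester, 173 mm long (along its y), 34 mm wide, 16 mm high; origin under its middle. Leave alone.
Things that resemble listed ones, but are neither listed nor needed, are in the scene too. What is meant by the part that bears cartridge_c is not green or yellow, and is the larger of those in its own colour.

How it is judged:
By the outcome, as a careful person would: the job done as asked, in the order asked, and still so for the second after the job is handed in, with the robot touching nothing.
It also fails if it takes over 70 s, if anything falls off the work surface, if the arm or the gripper's body presses on something with over 40 N, if the wrist force passes 120 N, or if a joint passes its speed limit or range.

## Robot

A 6-joint arm with a two-finger parallel gripper is mounted at the origin on a cart in front of the work surface, level with it; the furniture and walls round the work are solid. World frame = base frame: x ahead of the robot, y to its left, z up, the work surface at z = 0. Lengths are in mm, angles in rad, forces in N, time in s.
With the tool pointing down it reaches from about 275 to 750 mm from the base axis. Payload 10.2 kg.
Tool frame: the origin (TCP) lies midway between the tips of the shut fingers; the grasp point (between the pads) lies 19 mm behind it (ctrl.pinch_z is the distance from the TCP to the grasp point, in mm); x points along the fingers, z is the direction in which the jaws open and shut, and the axes are right-handed (so a half turn about x gives the same grasp; the last joint's range is limited). The gripper opens to 85 mm and grips with 20 to 120 N. Pads are 22 mm wide; open, the fingers measure 114 mm over their backs; the gripper's body (76 mm by 85 mm) begins 54 mm behind the grasp point. The pads swing forward as they close: fully open they stand 13 mm farther back than shut.
Start: joints at [-1.407, 0.313, 1.498, -0, 1.331, -0.223], TCP at [198.032, -486.225, 231.294] pointing down, gripper open.
Joint ranges: [-2.94, 2.94], [-0.97, 2.17], [0.19, 2.56], [-1.23, 4.37], [0.02, 3.11], [-2.88, 2.88]. Speed limits (rad/s): [2.39, 2.39, 3.01, 3.14, 3.14, 3.14].

## Interface

Orientations are given as a unit quaternion [w, x, y, z].
In Python, from rig import ctrl, capture, workorder, nets gives the robot as it stands. The module is installed in compiled form; this text tells all that it offers.
- The arm moves only by the tool send_rows, never from a script. Its argument "rows" is text: rows parted by semicolons, each of 5 numbers parted by spaces: the opening, from 0 (shut) to 1 (fully open), then the shift along the tool's x, y, z in cm, then the turn about the tool's x in units of 5 degrees (1.0 is 5 degrees). In form: grip x y z yaw; .... A call has 1 to 12 rows; each row is the pose to reach, as a shift and turn from the pose commanded when the call began, along the tool's axes at that moment; what a row does not reach only later rows make up. A row lasts 1/10 s, in which the tool goes at most 50 mm and 8.59 degrees, less where a joint would pass 70% of its speed; a pose out of reach is approached as far as the arm can. A call with a gripper value outside its range is refused whole. The fingers move at their own pace and stop on an object; "grip_force" is the grip in N (left out, the last holds). Time passes only in rows, so rows that repeat a pose let the fingers close. It gives the time, the measured TCP pose, the force and the opening at its end, in the units of the state.
- ctrl.sense(): the state, without advancing time (a new reading comes with each control period).
- capture(name): name is "side" or "top"; returns a dict with "pixels" (420x560x3 uint8, red, green, blue), "intrinsics" (3x3 intrinsics, pixels), "view" (4x4, takes a point from world to camera coordinates). Camera axes: x right, y down, z forward; pixel columns grow to the right and rows downward; lengths in mm; the calibration is good to about 2 mm. A picture is of the moment at which its call begins. There is no depth.
- workorder.finish_job(): hands the job in, once; it reports no verdict.
Trained networks look in a picture, given as the dict that the camera call returned (one of the last four; its "shot" number tells which), for a name from the list of things; names that differ only in an ending like _2 or _b are one class to them, and where a whole thing is asked for, a point or a joint stands for the part that bears it (a point fixed in the world has none). Each returns a list of dicts, best first, with "confidence" (0 to 1); they miss things now and then, are a little off and sometimes report something else, mostly with a low value. They report only what shows in the picture. A call takes as long as a camera call. They do not tell look-alikes from the thing itself.
- nets.boxes_of(picture, target): "location" ([x, y, z] in mm, in world coordinates, good to about 4 mm: the middle of the surface that is visible of it).
- nets.spot_point(picture, target): "location" ([x, y, z] in mm, in world coordinates, good to about 4 mm: a listed point, or the origin of a listed thing).
The state is a dict: "time_s": time; "joints": joint angles; "dq": joint speeds; "tau": joint torques, N m; "eef_pos": TCP position; "ee_rot": TCP orientation; "force": force on the tool from outside, world axes, zero at the start; "wrist_torque": the same for the moment, N m; "grip_width": opening from 0.0 (shut) to 1.0 (fully open).
Only numpy, scipy, OpenCV 4.12 (cv2) and the standard library are available. Lean on these libraries where they do the work, as an engineer would, in place of code of your own. Each camera call takes 0.05 s, during which the arm holds its last target.

## Working session

There is one attempt and no reset: what is moved stays moved. The work goes in short steps, Python scripts to look and compute and a tool call to move; the robot and the scene stay as the last step left them, time stands still between calls to the robot, and variables do not carry over. Pictures are saved under pics/ and viewed, and the job is handed in when it is done.

Besides the shell and the picture viewer there is one more tool, called after ">>>" by a JSON object that holds its "api" and its "payload", one argument or row to a line. send_rows: Moves the arm, as the interface text tells. Its arguments: {"type":"object","properties":{"rows":{"type":"string"},"grip_force":{"type":"number"}},"required":["rows"]}

```bash
mkdir -p pics; python3 - <<'E'
from rig import ctrl,capture,nets
import cv2,numpy as np
s=ctrl.sense();print({k:np.round(v,3).tolist() for k,v in s.items()},ctrl.pinch_z)
for n in("top","side"):
    p=capture(n);cv2.imwrite(f"pics/{n}0.png",p["pixels"][:,:,::-1])
    print(n,np.round(p["intrinsics"],1).tolist(),np.round(p["view"],3).tolist())
    for t in["cartridge_c","bay_floor","jog_button_top","vent_button_top","cradle","tester","forceps_a","sachet_4","syringe_c"]:
        print(t,[(np.round(d["location"]).tolist(),round(d["confidence"],2)) for d in nets.spot_point(p,t)][:4])
E
```

```text
{'time_s': 0.0, 'joints': [-1.407, 0.313, 1.498, -0.0, 1.331, -0.223], 'dq': [0.001, -0.0, -0.001, 0.001, -0.0, -0.001], 'tau': [0.002, -41.227, -25.974, -0.0, 0.004, -0.0], 'eef_pos': [198.003, -485.957, 230.733], 'ee_rot': [0.586, 0.395, 0.587, -0.394], 'force': [0.971, -0.351, 0.019], 'wrist_torque': [-0.057, 0.043, 0.048], 'grip_width': 0.997} 18.700000000000003
top [[451.1, 0.0, 281.4], [0.0, 451.1, 207.1], [0.0, 0.0, 1.0]] [[0.001, -1.0, 0.007, 52.879], [-0.997, -0.002, -0.078, 561.491], [0.078, -0.007, -0.997, 897.296], [0.0, 0.0, 0.0, 1.0]]
cartridge_c [([477.0, 133.0, 30.0], 0.83), ([528.0, 218.0, 12.0], 0.81), ([374.0, 162.0, 14.0], 0.77), ([597.0, 319.0, 13.0], 0.7)]
bay_floor [([606.0, 23.0, 10.0], 0.76)]
jog_button_top [([551.0, -67.0, 66.0], 0.67)]
vent_button_top [([536.0, -132.0, 67.0], 0.5)]
cradle [([470.0, 141.0, -1.0], 0.69)]
tester [([582.0, -54.0, -3.0], 0.57)]
forceps_a [([397.0, -158.0, 2.0], 0.54), ([555.0, -66.0, 66.0], 0.52)]
sachet_4 [([598.0, 153.0, 3.0], 0.59), ([398.0, -158.0, -3.0], 0.53), ([775.0, -65.0, -0.0], 0.27)]
syringe_c [([774.0, -66.0, -0.0], 0.78)]
side [[440.7, 0.0, 281.1], [0.0, 440.7, 207.5], [0.0, 0.0, 1.0]] [[-0.927, -0.375, -0.015, 544.152], [-0.229, 0.598, -0.768, 150.647], [0.297, -0.709, -0.64, 775.581], [0.0, 0.0, 0.0, 1.0]]
cartridge_c [([596.0, 317.0, 11.0], 0.85), ([536.0, -134.0, 67.0], 0.7), ([472.0, 135.0, 28.0], 0.68), ([523.0, 218.0, 15.0], 0.66)]
bay_floor [([608.0, 26.0, 12.0], 0.84)]
jog_button_top [([551.0, -63.0, 70.0], 0.53)]
vent_button_top [([536.0, -136.0, 65.0], 0.54), ([588.0, -58.0, -2.0], 0.39)]
cradle [([475.0, 134.0, 1.0], 0.97)]
tester [([587.0, -57.0, -1.0], 0.78)]
forceps_a [([402.0, -155.0, 2.0], 0.63), ([590.0, -59.0, -0.0], 0.36)]
sachet_4 [([600.0, 152.0, -5.0], 0.63)]
syringe_c [([600.0, 150.0, -0.0], 0.7), ([775.0, -62.0, 1.0], 0.63), ([551.0, -64.0, 67.0], 0.59)]
```

View pics/top0.png

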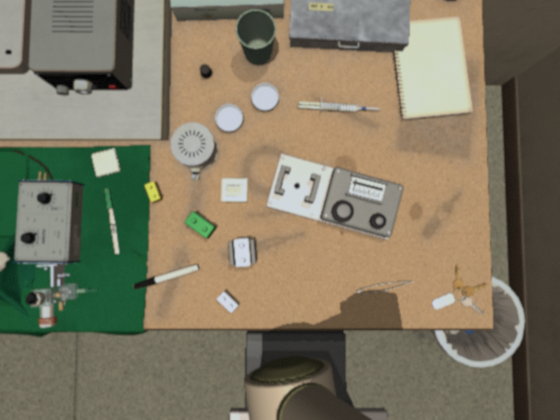

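View pics/side0.png

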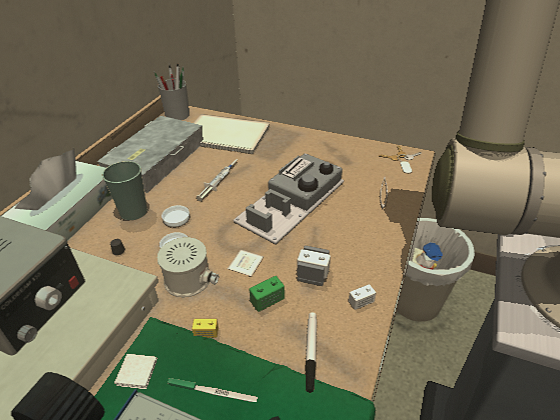

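```bash
python3 - <<'E'
import cv2
a=cv2.imread("pics/top0.png");b=cv2.imread("pics/side0.png")
A=cv2.resize(a[225:280,205:280],None,fx=8,fy=8,interpolation=cv2.INTER_CUBIC);cv2.imwrite("pics/ta.png",A)
cv2.imwrite("pics/tb.png",cv2.resize(a[145:245,260:410],None,fx=5,fy=5,interpolation=cv2.INTER_CUBIC))
cv2.imwrite("pics/sa.png",cv2.resize(b[235:295,280:350],None,fx=8,fy=8,interpolation=cv2.INTER_CUBIC))
E
```

```text
(no output)
```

View pics/ta.png

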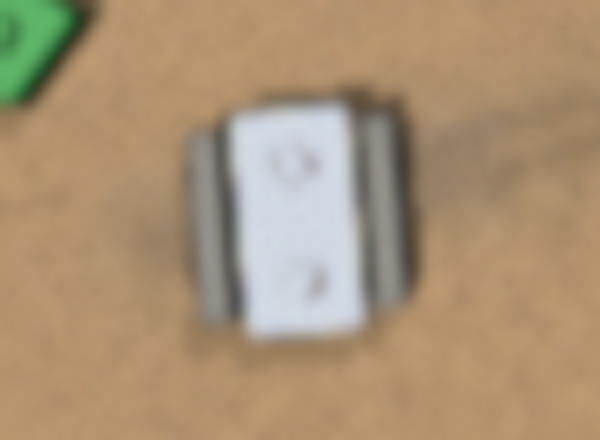

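View pics/tb.png

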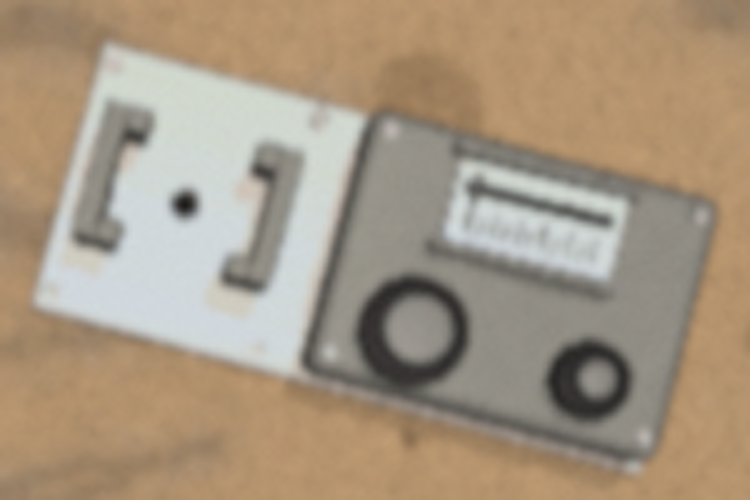

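View pics/sa.png

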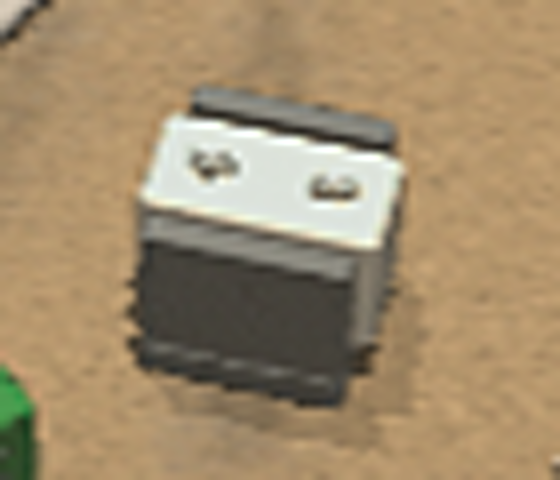

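```bash
cat > h.py <<'E'
import numpy as np,cv2
def unproj(p,uv,z):
    K=np.array(p["intrinsics"]);V=np.array(p["view"]);uv=np.atleast_2d(uv)
    R=V[:3,:3];t=V[:3,3];c=-R.T@t
    d=(R.T@np.linalg.inv(K)@np.c_[uv,np.ones(len(uv))].T).T
    return c+d*((z-c[2])/d[:,2])[:,None]
def crop(uv,off,s): return (np.array(uv,float)+.5)/s-.5+np.array(off)
def proj(p,X):
    K=np.array(p["intrinsics"]);V=np.array(p["view"]);X=np.atleast_2d(X)
    q=(V[:3,:3]@X.T).T+V[:3,3];q=(K@q.T).T;return q[:,:2]/q[:,2:]
def rect(P):
    P=P[:,:2];c=P.mean(0);e=[np.linalg.norm(P[i]-P[(i+1)%4]) for i in range(4)]
    return np.round(c,1),np.round(e,1),[round(float(np.degrees(np.arctan2(*(P[(i+1)%4]-P[i])[::-1]))),1) for i in range(4)]
def ws(p,box,thr=(150,150,150)):
    # white-ish blob in box
    x0,y0,x1,y1=box;im=p["pixels"][y0:y1,x0:x1].astype(int)
    m=((im.min(2)>thr[0])&(im.max(2)-im.min(2)<45)).astype(np.uint8)
    n,l,st,c=cv2.connectedComponentsWithStats(m);i=1+np.argmax(st[1:,4]);m=(l==i).astype(np.uint8)
    r=cv2.minAreaRect(cv2.findContours(m,0,1)[0][0]+np.array([x0,y0]))
    return st[i],r
E
python3 - <<'E'
from h import *
from rig import capture
t=capture("top");s=capture("side")
C=crop([(230,108),(348,100),(366,330),(246,338)],(205,225),8)
print("cart top",rect(unproj(t,C,46)))
C=crop([(175,115),(402,160),(380,248),(143,203)],(280,235),8)
print("cart side",rect(unproj(s,C,46)))
for nm,z,pts in[("base-bay part",8,[(106,45),(368,115),(300,375),(35,303)]),("console",44,[(378,112),(715,205),(652,460),(308,365)])]:
    P=unproj(t,crop(pts,(260,145),5),z);print(nm,np.round(P[:,:2],0).tolist(),rect(P))
for nm,z,q in[("bayhole",8,(185,203)),("jog",66,(418,330)),("vent",66,(597,378)),("wallL outer top",48,(115,105)),("wallL",48,(80,240)),("wallR",48,(300,152)),("wallR b",48,(262,288))]:
    print(nm,np.round(unproj(t,crop(q,(260,145),5),z),1))
E
```

```text
cart top (array([471. , 131.7]), array([29.1, 56.5, 29.5, 56.4]), [-86.1, -175.1, 93.8, 4.5])
cart side (array([468.2, 135.5]), array([52.7, 27.5, 53.5, 28.5]), [-174.5, 97.1, 6.6, -84.4])
base-bay part [[674.0, 55.0], [645.0, -54.0], [537.0, -25.0], [566.0, 84.0]] (array([605.7,  14.8]), array([113.1, 112.3, 113.5, 112. ]), [-105.0, 165.1, 74.8, -15.1])
console [[640.0, -54.0], [603.0, -188.0], [501.0, -161.0], [539.0, -25.0]] (array([ 570.9, -107.3]), array([139.6, 105.3, 141.2, 105.5]), [-105.5, 165.1, 74.6, -15.8])
bayhole [[608.1  22.    8. ]]
jog [[551.3 -66.   66. ]]
vent [[ 532.8 -135.2   66. ]]
wallL outer top [[642.3  51.5  48. ]]
wallL [[588.2  65.3  48. ]]
wallR [[623.6 -22.2  48. ]]
wallR b [[569.2  -6.8  48. ]]
```

```bash
cat >> h.py <<'E'
from scipy.spatial.transform import Rotation as Ro
def state():
    from rig import ctrl
    s=ctrl.sense();w=s["ee_rot"];R=Ro.from_quat([w[1],w[2],w[3],w[0]]).as_matrix()
    return s,np.array(s["eef_pos"]),R
def plan(x,y,z,yaw):
    s,p,R=state();d=R.T@(np.array([x,y,z])-p)/10
    cur=np.degrees(np.arctan2(R[1,2],R[0,2]))
    dy=(yaw-cur+90)%180-90
    print("t",round(s["time_s"],2),"tcp",p.round(1),"tilt",R[:,0].round(3),"jawyaw",round(cur,2),"q6",round(s["joints"][5],3),"F",np.round(s["force"],1),"grip",round(s["grip_width"],3))
    print("shift cm",d.round(3),"dist",np.linalg.norm(d).round(1),"turn units",round(-dy/5,3),"q1",round(s["joints"][0],3))
E
python3 -c "
from h import *
plan(471,133,110,4.7)"
```

```text
t 1.1 tcp [ 198.  -486.2  231.3] tilt [-0.  0. -1.] jawyaw -67.84 q6 -0.223 F [ 0.  -1.1  0.4] grip 0.996
shift cm [ 12.131  48.637 -47.048] dist 68.7 turn units -14.508 q1 -1.407
```

>>> {"api": "send_rows", "payload": {
  "rows": "1 6 48.6 -47 -14.5;1 6 48.6 -47 -14.5;1 6 48.6 -47 -14.5;1 6 48.6 -47 -14.5;1 6 48.6 -47 -14.5;1 6 48.6 -47 -14.5;1 6 48.6 -47 -14.5;1 6 48.6 -47 -14.5;1 6 48.6 -47 -14.5;1 6 48.6 -47 -14.5;1 6 48.6 -47 -14.5;1 6 48.6 -47 -14.5",
  "grip_force": 40
}}

```text
time_s: 2.3
eef_pos: [439.7, 62.8, 178.3]
ee_rot: [0.707, -0.029, 0.706, 0.029]
force: [0.1, -2.5, 0.6]
grip_width: 1.0
```

```bash
python3 -c "
from h import *
plan(471,133,110,4.7)"
```

```text
t 2.3 tcp [439.7  62.8 178.3] tilt [ 0.001 -0.    -1.   ] jawyaw 4.68 q6 -0.205 F [ 0.1 -2.5  0.6] grip 1.0
shift cm [6.835 6.743 3.685] dist 10.3 turn units -0.005 q1 -0.123
```

>>> {"api": "send_rows", "payload": {
  "rows": "1 0 0 0 0;1 0 0 0 0;1 0 0 0 0"
}}

```text
time_s: 2.6
eef_pos: [439.0, 59.8, 178.3]
ee_rot: [0.707, -0.028, 0.707, 0.028]
force: [-0.3, -0.7, -0.2]
grip_width: 0.996
```

```bash
python3 -c "
from h import *
plan(471,133,110,4.7)"
```

```text
t 2.6 tcp [439.   59.8 178.3] tilt [-0. -0. -1.] jawyaw 4.6 q6 -0.21 F [-0.3 -0.7 -0.2] grip 0.996
shift cm [6.832 7.044 3.779] dist 10.5 turn units -0.02 q1 -0.13
```

>>> {"api": "send_rows", "payload": {
  "rows": "1 6.8 7.1 3.8 0;1 6.8 7.1 3.8 0;1 6.8 7.1 3.8 0;1 6.8 7.1 3.8 0;1 6.8 7.1 3.8 0;1 6.8 7.1 3.8 0"
}}

```text
time_s: 3.2
eef_pos: [471.7, 133.2, 111.6]
ee_rot: [0.707, -0.028, 0.706, 0.028]
force: [0.7, -0.2, 0.6]
grip_width: 0.999
```

```bash
python3 - <<'E'
from h import *
from rig import capture
plan(471.5,134,11,4.9)
for n in("top","side"):
    p=capture(n);im=p["pixels"][:,:,::-1];uv=proj(p,[471,133,46])[0].astype(int)
    x,y=uv-[60,70];cv2.imwrite(f"pics/{n}1.png",cv2.resize(im[max(y,0):y+120,x:x+130],None,fx=4,fy=4))
E
```

```text
t 3.2 tcp [471.7 133.2 111.6] tilt [ 0.002 -0.    -1.   ] jawyaw 4.56 q6 -0.044 F [ 0.7 -0.2  0.6] grip 0.999
shift cm [10.058  0.081 -0.041] dist 10.1 turn units -0.068 q1 0.036
```

View pics/side1.png

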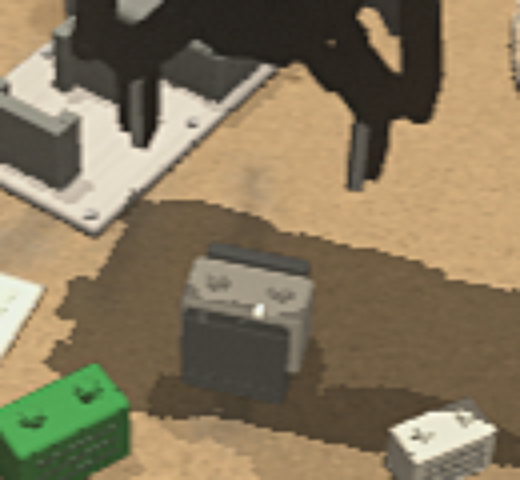

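View pics/top1.png

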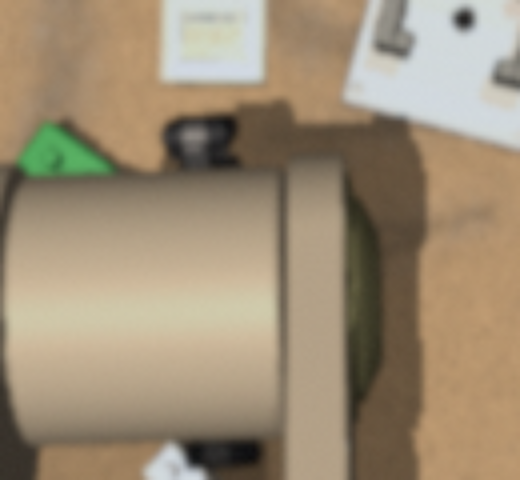

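>>> {"api": "send_rows", "payload": {
  "rows": "1 3 0.1 0 -0.05;1 5 0.1 0 -0.05;1 7 0.1 0 -0.05;1 8 0.1 0 -0.05;1 9 0.1 0 -0.05;1 10 0.1 0 -0.05;1 10 0.1 0 -0.05;1 10 0.1 0 -0.05"
}}

```text
time_s: 4.1
eef_pos: [471.5, 135.5, 10.6]
ee_rot: [0.707, -0.03, 0.706, 0.03]
force: [-0.9, -0.3, 0.1]
grip_width: 1.001
```

```bash
python3 - <<'E'
from h import *
from rig import capture
plan(471.5,134,11,4.9)
for n in("side",):
    p=capture(n);im=p["pixels"][:,:,::-1];uv=proj(p,[471,133,46])[0].astype(int)
    x,y=uv-[60,70];cv2.imwrite(f"pics/{n}2.png",cv2.resize(im[max(y,0):y+120,x:x+130],None,fx=5,fy=5,interpolation=2))
E
```

```text
t 4.1 tcp [471.5 135.5  10.6] tilt [ 0.001  0.    -1.   ] jawyaw 4.91 q6 -0.045 F [-0.9 -0.3  0.1] grip 1.001
shift cm [-0.041 -0.146 -0.01 ] dist 0.2 turn units 0.002 q1 0.04
```

View pics/side2.png

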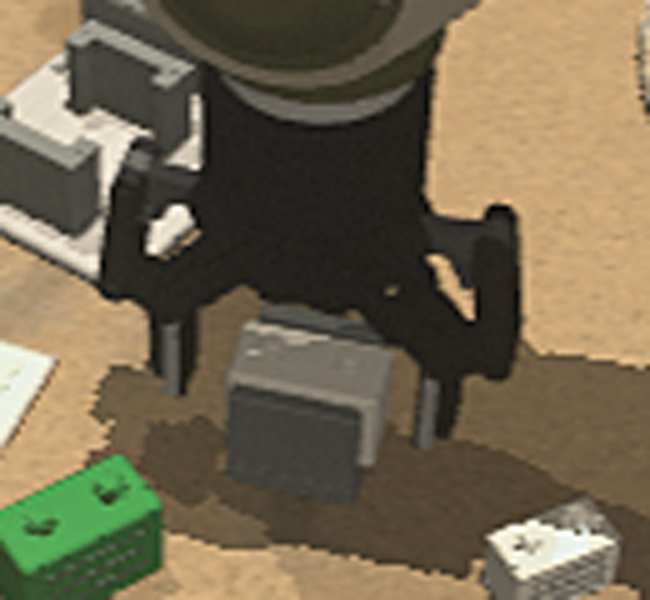

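>>> {"api": "send_rows", "payload": {
  "rows": "0 0 -0.1 0 0;0 0 -0.1 0 0;0 0 -0.1 0 0;0 0 -0.1 0 0;0 0 -0.1 0 0;0 0 -0.1 0 0;0 0 -0.1 0 0;0 0 -0.1 0 0",
  "grip_force": 40
}}

```text
time_s: 4.95
eef_pos: [471.6, 134.5, 10.7]
ee_rot: [0.707, -0.03, 0.706, 0.03]
force: [-0.9, -0.2, 6.0]
grip_width: 0.651
```

```bash
python3 - <<'E'
from h import *
from rig import capture
plan(471.5,134,91,4.9)
for n in("side",):
    p=capture(n);im=p["pixels"][:,:,::-1];uv=proj(p,[471,133,46])[0].astype(int)
    x,y=uv-[60,70];cv2.imwrite(f"pics/{n}3.png",cv2.resize(im[max(y,0):y+120,x:x+130],None,fx=5,fy=5,interpolation=2))
E
```

```text
t 4.95 tcp [471.6 134.5  10.7] tilt [ 0.001 -0.    -1.   ] jawyaw 4.91 q6 -0.047 F [-0.9 -0.2  6. ] grip 0.651
shift cm [-8.025 -0.045 -0.01 ] dist 8.0 turn units 0.003 q1 0.038
```

View pics/side3.png

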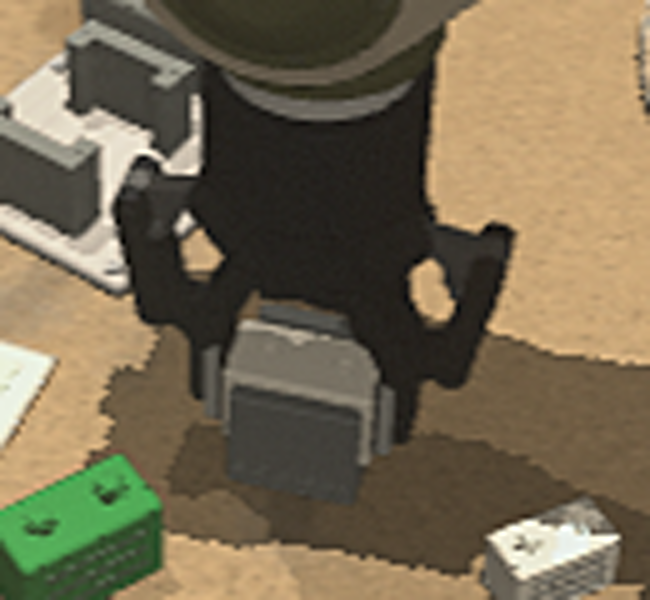

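>>> {"api": "send_rows", "payload": {
  "rows": "0 -0.5 0 0 0;0 -1.5 0 0 0;0 -3 0 0 0;0 -4.5 0 0 0;0 -6 0 0 0;0 -7.5 0 0 0;0 -8.5 0 0 0;0 -8.5 0 0 0"
}}

```text
time_s: 5.8
eef_pos: [471.9, 134.5, 96.6]
ee_rot: [0.707, -0.03, 0.706, 0.03]
force: [-0.1, -0.1, -1.5]
grip_width: 0.652
```

```bash
python3 - <<'E'
from h import *
from rig import capture
plan(420,20,60,74.8)
for n in("side",):
    p=capture(n);im=p["pixels"][:,:,::-1];uv=proj(p,[471,133,46])[0].astype(int)
    x,y=uv-[60,90];cv2.imwrite(f"pics/{n}4.png",cv2.resize(im[max(y,0):y+120,x:x+130],None,fx=5,fy=5,interpolation=2))
E
```

```text
t 5.8 tcp [471.9 134.5  96.6] tilt [ 0.003  0.    -1.   ] jawyaw 4.92 q6 -0.047 F [-0.1 -0.1 -1.5] grip 0.652
shift cm [  3.649 -10.967  -6.161] dist 13.1 turn units -13.976 q1 0.038
```

View pics/side4.png

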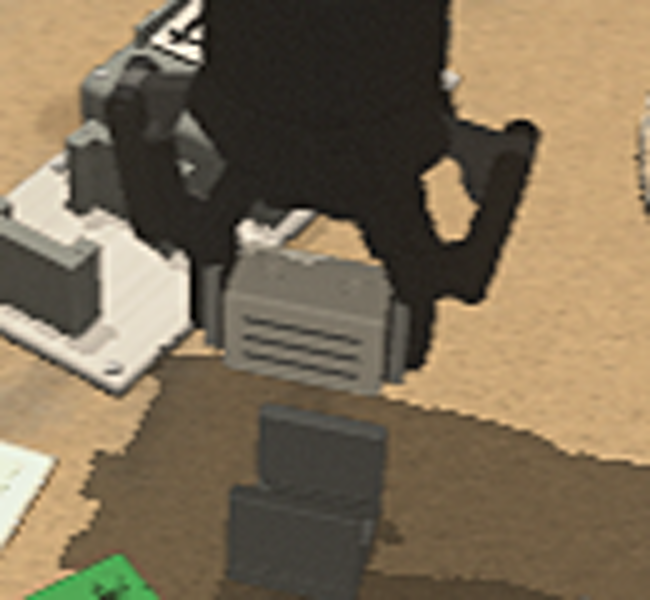

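>>> {"api": "send_rows", "payload": {
  "rows": "0 0 -3 -1.7 -1.6;0 0 -6 -3.4 -3.2;0 0 -9 -5 -4.8;0 0 -11 -6.2 -6.4;0 0 -11 -6.2 -8;0 0 -11 -6.2 -9.6;0 1 -11 -6.2 -11.2;0 2 -11 -6.2 -12.8;0 3 -11 -6.2 -14;0 4 -11 -6.2 -14;0 5 -11 -6.2 -14;0 5 -11 -6.2 -14"
}}

```text
time_s: 7.05
eef_pos: [418.1, 19.7, 44.0]
ee_rot: [0.561, -0.429, 0.562, 0.43]
force: [-0.3, 0.4, -0.5]
grip_width: 0.649
```

```bash
python3 -c "
from h import *
plan(420,20,1,74.8)"
```

```text
t 7.05 tcp [418.1  19.7  44. ] tilt [-0.003  0.001 -1.   ] jawyaw 74.79 q6 -1.54 F [-0.3  0.4 -0.5] grip 0.649
shift cm [ 4.295 -0.189  0.076] dist 4.3 turn units -0.003 q1 -0.234
```

>>> {"api": "send_rows", "payload": {
  "rows": "0 1 0 0 0;0 2 0 0 0;0 3 0 0 0;0 3.6 0 0 0;0 4 0 0 0;0 4.15 0 0 0;0 4.25 0 0 0;0 4.25 0 0 0"
}}

```text
time_s: 7.85
eef_pos: [419.1, 19.5, 2.9]
ee_rot: [0.561, -0.43, 0.561, 0.43]
force: [-0.6, 0.3, -1.7]
grip_width: 0.653
```

```bash
python3 - <<'E'
from h import *
from rig import capture
plan(420,20,0.5,74.8)
for n in("side",):
    p=capture(n);im=p["pixels"][:,:,::-1];uv=proj(p,[420,20,20])[0].astype(int)
    x,y=uv-[60,70];cv2.imwrite(f"pics/{n}5.png",cv2.resize(im[max(y,0):y+120,x:x+130],None,fx=5,fy=5,interpolation=2))
E
```

```text
t 7.85 tcp [419.1  19.5   2.9] tilt [ 0. -0. -1.] jawyaw 74.91 q6 -1.542 F [-0.6  0.3 -1.7] grip 0.653
shift cm [ 0.237 -0.078  0.068] dist 0.3 turn units 0.022 q1 -0.234
```

View pics/side5.png

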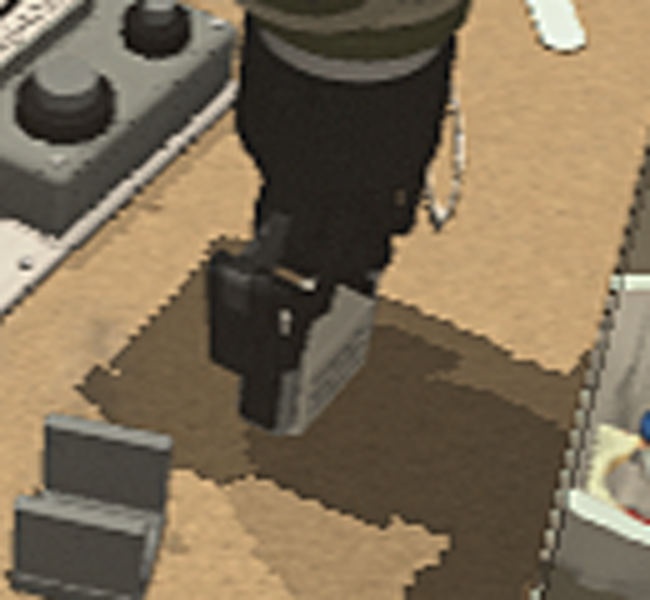

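Down 2 mm more in small steps until contact.

>>> {"api": "send_rows", "payload": {
  "rows": "0 0.1 0 0 0;0 0.2 0 0 0;0 0.25 0 0 0;0 0.25 0 0 0"
}}

```text
time_s: 8.3
eef_pos: [419.1, 19.5, 0.7]
ee_rot: [0.561, -0.43, 0.561, 0.43]
force: [-3.9, -0.1, 8.2]
grip_width: 0.649
```

>>> {"api": "send_rows", "payload": {
  "rows": "1 0 0 0 0;1 0 0 0 0;1 0 0 0 0;1 0 0 0 0;1 0 0 0 0;1 0 0 0 0"
}}

```text
time_s: 8.9
eef_pos: [418.9, 19.6, 0.2]
ee_rot: [0.561, -0.43, 0.561, 0.43]
force: [0.3, -0.9, 0.4]
grip_width: 0.999
```

>>> {"api": "send_rows", "payload": {
  "rows": "1 -1 0 0 0;1 -3 0 0 0;1 -5 0 0 0;1 -8 0 0 0;1 -11 0 0 0;1 -11 0 0 2;1 -11 0 0 4;1 -11 0 0 6;1 -11 0 0 8;1 -11 0 0 10;1 -11 0 0 12;1 -11 0 0 14"
}}

```text
time_s: 10.1
eef_pos: [418.9, 19.6, 110.9]
ee_rot: [0.702, -0.089, 0.701, 0.089]
force: [-0.6, 0.4, 0.7]
grip_width: 1.004
```

```bash
python3 - <<'E'
from h import *
from rig import capture
plan(420,20,60,-15.2)
for n in("side","top"):
    p=capture(n);im=p["pixels"][:,:,::-1];uv=proj(p,[420,20,20])[0].astype(int)
    x,y=uv-[60,70];cv2.imwrite(f"pics/{n}6.png",cv2.resize(im[max(y,0):y+120,x:x+130],None,fx=5,fy=5,interpolation=2));print(n,x,y)
E
```

```text
t 10.1 tcp [418.9  19.6 110.9] tilt [ 0.001 -0.    -1.   ] jawyaw 14.4 q6 -0.486 F [-0.6  0.4  0.7] grip 1.004
shift cm [5.094 0.012 0.115] dist 5.1 turn units 5.92 q1 -0.234
side 295 163
top 237 207
```

View pics/side6.png

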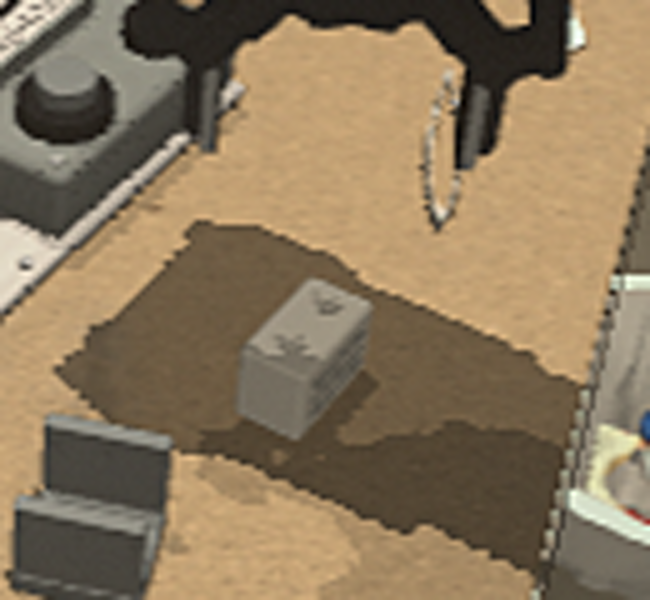

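View pics/top6.png

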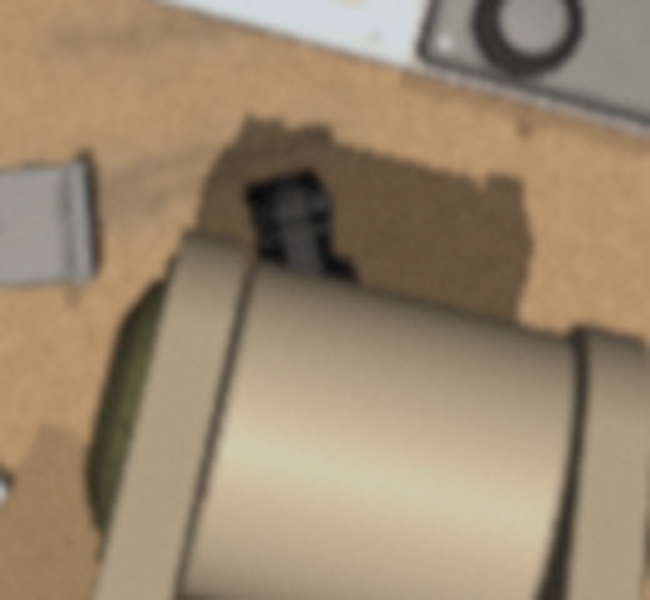

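>>> {"api": "send_rows", "payload": {
  "rows": "1 0 0 0 1.7;1 0 0 0 3.4;1 0 0 0 5;1 0 0 0 5.9;1 0 0 0 5.9;1 0 0 0 5.9"
}}

```text
time_s: 10.8
eef_pos: [418.9, 19.5, 110.5]
ee_rot: [0.702, 0.089, 0.701, -0.089]
force: [0.0, -0.2, -0.3]
grip_width: 1.001
```

```bash
python3 - <<'E'
from h import *
plan(419,19.6,5,-15.1)
E
```

```text
t 10.8 tcp [418.9  19.5 110.5] tilt [ 0. -0. -1.] jawyaw -14.49 q6 0.019 F [ 0.  -0.2 -0.3] grip 1.001
shift cm [1.0551e+01 6.0000e-03 1.0000e-03] dist 10.6 turn units 0.122 q1 -0.234
```

>>> {"api": "send_rows", "payload": {
  "rows": "1 3 0 0 0.12;1 5 0 0 0.12;1 7 0 0 0.12;1 8.5 0 0 0.12;1 9.5 0 0 0.12;1 10.5 0 0 0.12;1 10.5 0 0 0.12;1 10.5 0 0 0.12"
}}

```text
time_s: 11.6
eef_pos: [419.2, 19.5, 5.5]
ee_rot: [0.701, 0.094, 0.701, -0.094]
force: [0.5, -0.2, -0.3]
grip_width: 1.001
```

>>> {"api": "send_rows", "payload": {
  "rows": "0 0 0 0 0;0 0 0 0 0;0 0 0 0 0;0 0 0 0 0;0 0 0 0 0;0 0 0 0 0;0 0 0 0 0;0 0 0 0 0;0 0 0 0 0;0 0 0 0 0;0 0 0 0 0",
  "grip_force": 40
}}

```text
time_s: 12.7
eef_pos: [419.2, 19.5, 5.6]
ee_rot: [0.701, 0.094, 0.7, -0.094]
force: [0.5, 0.2, 5.6]
grip_width: 0.348
```

```bash
python3 - <<'E'
from h import *
from rig import capture
plan(419,19.6,90,-15.2)
for n in("side",):
    p=capture(n);im=p["pixels"][:,:,::-1];uv=proj(p,[420,20,20])[0].astype(int)
    x,y=uv-[60,70];cv2.imwrite(f"pics/{n}7.png",cv2.resize(im[max(y,0):y+120,x:x+130],None,fx=5,fy=5,interpolation=2));print(n,x,y)
E
```

```text
t 12.7 tcp [419.2  19.5   5.6] tilt [ 0.001 -0.    -1.   ] jawyaw -15.35 q6 0.034 F [0.5 0.2 5.6] grip 0.348
shift cm [-8.439e+00  3.000e-03 -1.800e-02] dist 8.4 turn units -0.029 q1 -0.234
side 295 163
```

View pics/side7.png

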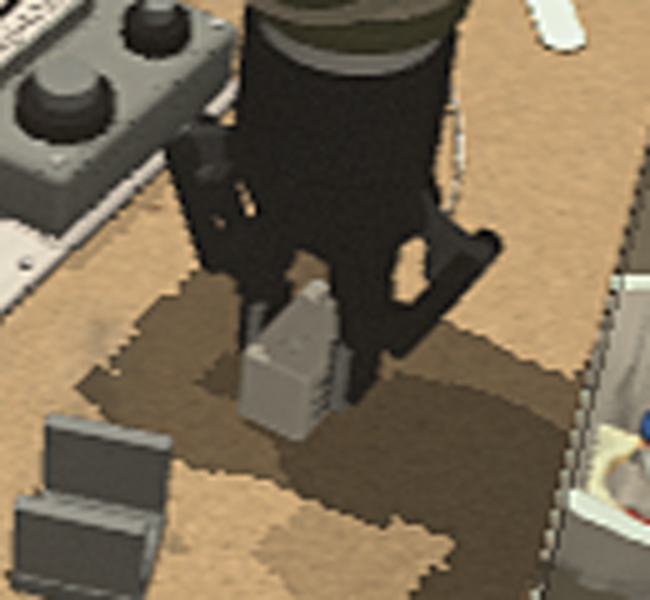

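>>> {"api": "send_rows", "payload": {
  "rows": "0 -0.5 0 0 0;0 -2 0 0 0;0 -4 0 0 0;0 -6 0 0 0;0 -8 0 0 0;0 -8 0 0 0;0 -8 0 0 0"
}}

```text
time_s: 13.45
eef_pos: [418.7, 19.6, 85.0]
ee_rot: [0.701, 0.094, 0.701, -0.094]
force: [-0.5, -0.1, -1.6]
grip_width: 0.342
```

```bash
cat >> h.py <<'E'
def box(c,yaw,l,w,z0,z1):
    a=np.radians(yaw);R=np.array([[np.cos(a),-np.sin(a)],[np.sin(a),np.cos(a)]])
    P=np.array([[l/2,w/2],[-l/2,w/2],[-l/2,-w/2],[l/2,-w/2]])@R.T+np.array(c)
    return [np.c_[P,np.full(4,z)] for z in(z0,z1)]
def draw(img,p,polys,off,s,col):
    for P in polys:
        q=((proj(p,P)-np.array(off)+.5)*s-.5)
        cv2.polylines(img,[np.round(q*8).astype(np.int32)],True,col,1,cv2.LINE_AA,3)
E
python3 - <<'E'
from h import *
from rig import capture
s,pp,R=state();print(pp.round(1),s["grip_width"])
t=capture("top");sd=capture("side")
cv2.imwrite("pics/side8full.png",sd["pixels"][:,:,::-1])
im=cv2.imread("pics/side0.png");off=(230,145);S=6
c=cv2.resize(im[145:245,230:350],None,fx=S,fy=S,interpolation=2)
yaw=-15.1;a=np.radians(yaw);X=np.array([np.cos(a),np.sin(a)]);Y=np.array([-np.sin(a),np.cos(a)])
bay=np.array([607,23.]);org=bay-80*Y
print("org",org)
def tester(p,c,off,S):
    draw(c,p,box(org,yaw,116,262,0,8)[1:],off,S,(0,0,255))
    draw(c,p,[box(bay,yaw,36,62,48,48)[0]],off,S,(255,0,0))
    draw(c,p,[box(bay,yaw,36,62,8,8)[0]],off,S,(0,255,0))
    draw(c,p,[box(bay,yaw,1,1,8,8)[0]],off,S,(0,0,255))
    draw(c,p,[box(org-55*Y,yaw,116,146,44,44)[0]],off,S,(255,0,255))
tester(sd,c,off,S);cv2.imwrite("pics/ovs.png",c)
im=cv2.imread("pics/top0.png");off=(260,145);S=5
c=cv2.resize(im[145:245,260:410],None,fx=S,fy=S,interpolation=2)
tester(t,c,off,S);cv2.imwrite("pics/ovt.png",c)
E
```

```text
[418.7  19.6  85. ] 0.34196854681266264
org [586.15963931 -54.23781047]
```

View pics/ovs.png

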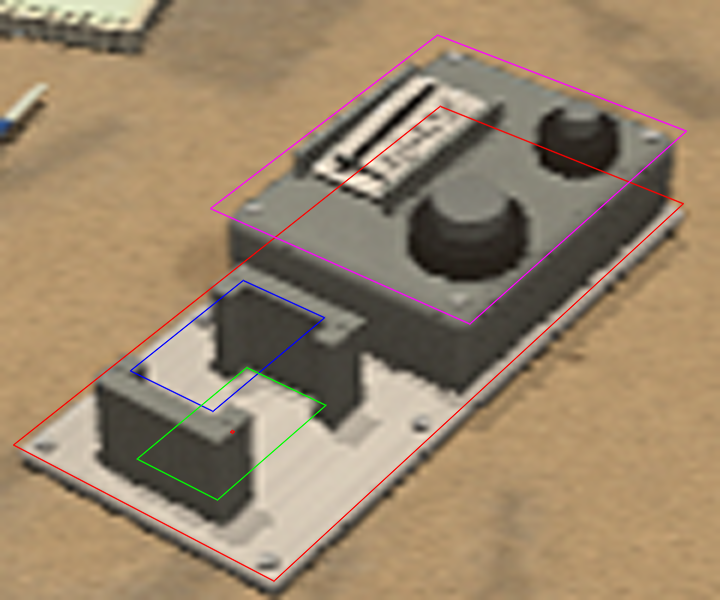

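View pics/ovt.png

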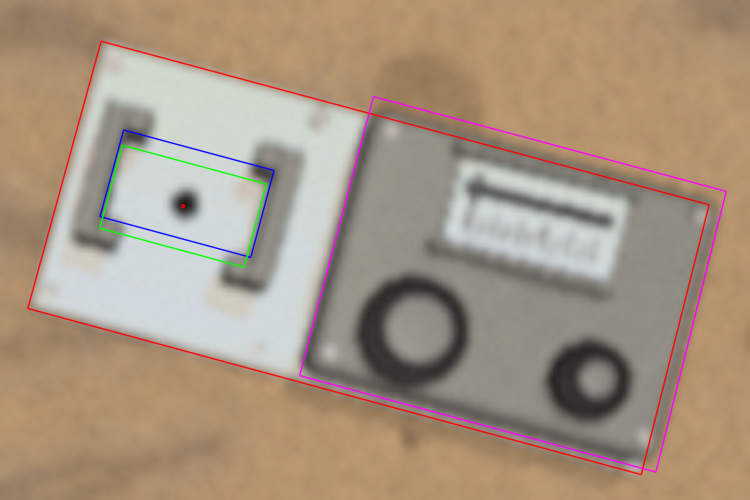

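```bash
python3 - <<'E'
from h import *
from rig import capture
sd=capture("side");s,pp,R=state();print(pp.round(1))
im=sd["pixels"][:,:,::-1].copy()
z0=pp[2]-5.6
uv=proj(sd,[pp[0],pp[1],z0+18])[0].astype(int);off=uv-[50,40];S=7
c=cv2.resize(im[off[1]:off[1]+80,off[0]:off[0]+100],None,fx=S,fy=S,interpolation=2)
draw(c,sd,box(pp[:2],74.7,56,30,z0,z0+36),off,S,(0,0,255))
cv2.imwrite("pics/ov9.png",c)
# net detection for bias
from rig import nets
print([(np.round(d["location"],1),d["confidence"]) for d in nets.spot_point(sd,"cartridge_c")],pp[:2],z0+18)
print([(np.round(d["location"],1),d["confidence"]) for d in nets.spot_point(sd,"bay_floor")])
E
```

```text
[418.4  19.7  84.4]
[(array([418.1,  22.4,  95.9]), 0.93), (array([594.7, 318.3,  15.3]), 0.71), (array([372.1, 161.9,  12.3]), 0.59)] [418.39082518  19.6771083 ] 96.81041031731365
[(array([607.3,  27.5,   6.5]), 0.69)]
```

View pics/ov9.png

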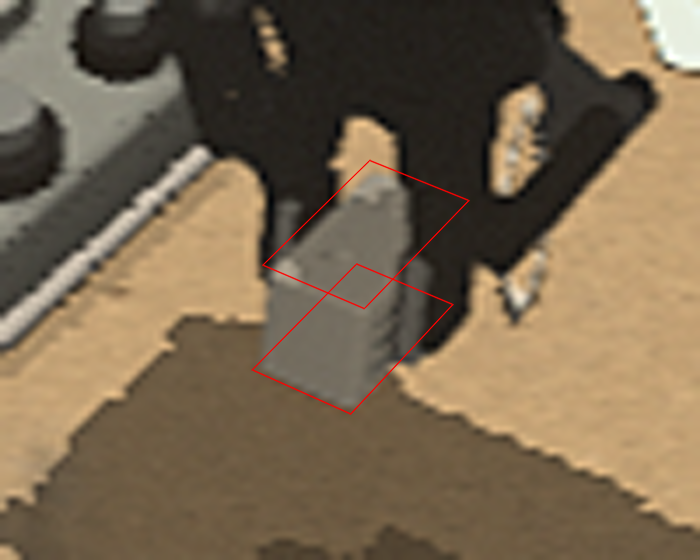

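```bash
python3 - <<'E'
from h import *
plan(607.3,23,85,-15.1)
E
```

```text
t 13.7 tcp [418.5  19.6  84.6] tilt [-0.001  0.    -1.   ] jawyaw -15.35 q6 0.034 F [ 0.1 -0.4 -1.3] grip 0.342
shift cm [-0.07   5.32  18.114] dist 18.9 turn units -0.05 q1 -0.234
```

>>> {"api": "send_rows", "payload": {
  "rows": "0 0 1 3.5 -0.05;0 0 2 7 -0.05;0 0 3 10.5 -0.05;0 0 4 14 -0.05;0 0 4.8 16.5 -0.05;0 0 5.3 18.1 -0.05;0 0 5.3 18.1 -0.05;0 0 5.3 18.1 -0.05;0 0 5.3 18.1 -0.05"
}}

```text
time_s: 14.6
eef_pos: [606.6, 22.8, 85.0]
ee_rot: [0.701, 0.093, 0.701, -0.093]
force: [1.0, -0.2, -0.8]
grip_width: 0.343
```

```bash
python3 - <<'E'
from h import *
plan(607.3,23,62,-15.1)
E
```

```text
t 14.6 tcp [606.6  22.8  85. ] tilt [-0.001  0.    -1.   ] jawyaw -15.1 q6 0.108 F [ 1.  -0.2 -0.8] grip 0.343
shift cm [2.3   0.036 0.066] dist 2.3 turn units 0.0 q1 -0.155
```

Down to just above the walls (cartridge bottom ~52) and look.

>>> {"api": "send_rows", "payload": {
  "rows": "0 1 0.03 0.06 0;0 2 0.03 0.06 0;0 2.5 0.03 0.06 0;0 2.7 0.03 0.06 0;0 2.7 0.03 0.06 0"
}}

```text
time_s: 15.1
eef_pos: [608.0, 22.9, 57.9]
ee_rot: [0.701, 0.093, 0.701, -0.093]
force: [-0.5, -0.3, -1.1]
grip_width: 0.344
```

```bash
python3 - <<'E'
from h import *
from rig import capture
plan(607.3,23,62,-15.1)
s,pp,R=state()
for n in("side","top"):
    sd=capture(n);im=sd["pixels"][:,:,::-1].copy()
    z0=pp[2]-5.6
    uv=proj(sd,[607,23,48])[0].astype(int);off=uv-[50,45];S=7
    c=cv2.resize(im[off[1]:off[1]+80,off[0]:off[0]+100],None,fx=S,fy=S,interpolation=2)
    cv2.imwrite(f"pics/raw10{n}.png",c)
    draw(c,sd,box(pp[:2],74.9,56,30,z0,z0+36)[:1],off,S,(0,0,255))
    draw(c,sd,box((607.3,23),74.9,62,36,48,48)[:1],off,S,(255,0,0))
    cv2.imwrite(f"pics/ov10{n}.png",c)
E
```

```text
t 15.1 tcp [608.   22.9  57.9] tilt [-0.001  0.    -1.   ] jawyaw -15.1 q6 0.109 F [-0.5 -0.3 -1.1] grip 0.344
shift cm [-0.411 -0.011 -0.073] dist 0.4 turn units 0.0 q1 -0.155
```

View pics/ov10side.png

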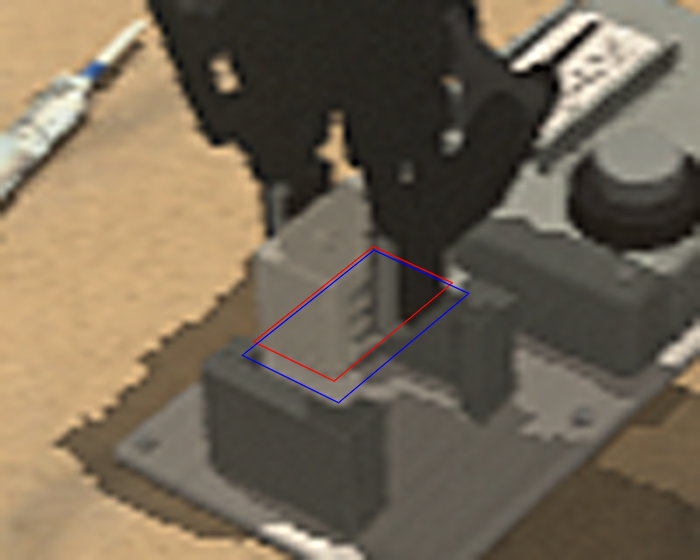

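View pics/raw10side.png

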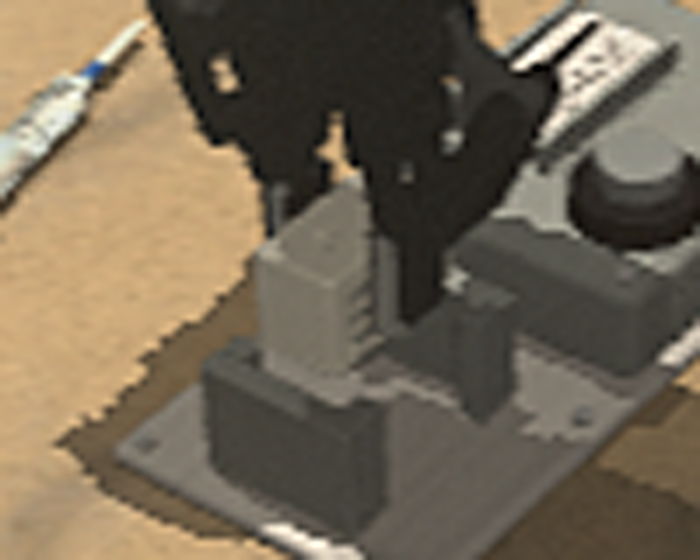

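View pics/raw10top.png

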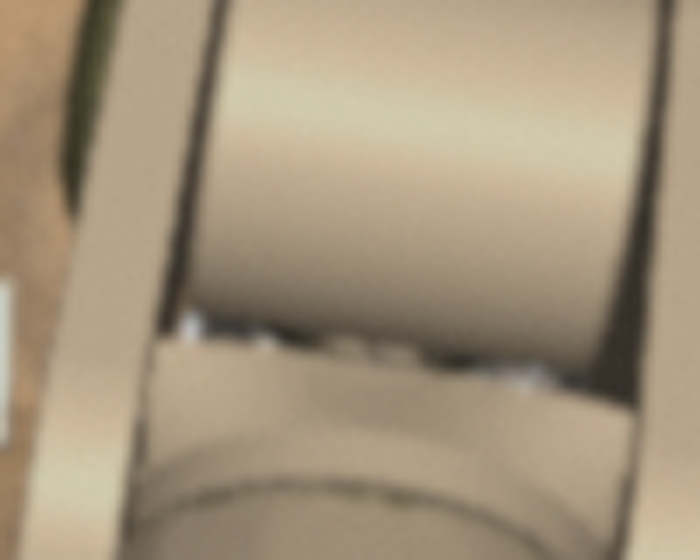

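>>> {"api": "send_rows", "payload": {
  "rows": "0 0.2 0 0 0;0 0.4 0 0 0;0 0.6 0 0 0;0 0.8 0 0 0;0 1 0 0 0"
}}

```text
time_s: 15.7
eef_pos: [608.1, 22.9, 48.0]
ee_rot: [0.701, 0.093, 0.701, -0.093]
force: [0.1, -0.6, -0.7]
grip_width: 0.346
```

```bash
python3 - <<'E'
from h import *
from rig import capture
plan(607.3,23,62,-15.1)
s,pp,R=state();print(s["wrist_torque"])
for n in("side",):
    sd=capture(n);im=sd["pixels"][:,:,::-1].copy()
    uv=proj(sd,[607,23,48])[0].astype(int);off=uv-[40,40];S=9
    c=cv2.resize(im[off[1]:off[1]+65,off[0]:off[0]+80],None,fx=S,fy=S,interpolation=2)
    c=cv2.convertScaleAbs(c,alpha=1.5)
    cv2.imwrite(f"pics/raw11{n}.png",c)
E
```

```text
t 15.7 tcp [608.1  22.9  48. ] tilt [-0.  0. -1.] jawyaw -15.1 q6 0.109 F [ 0.1 -0.6 -0.7] grip 0.346
shift cm [-1.397 -0.013 -0.083] dist 1.4 turn units 0.0 q1 -0.155
[-0.03793338 -0.04181625  0.02499746]
```

View pics/raw11side.png

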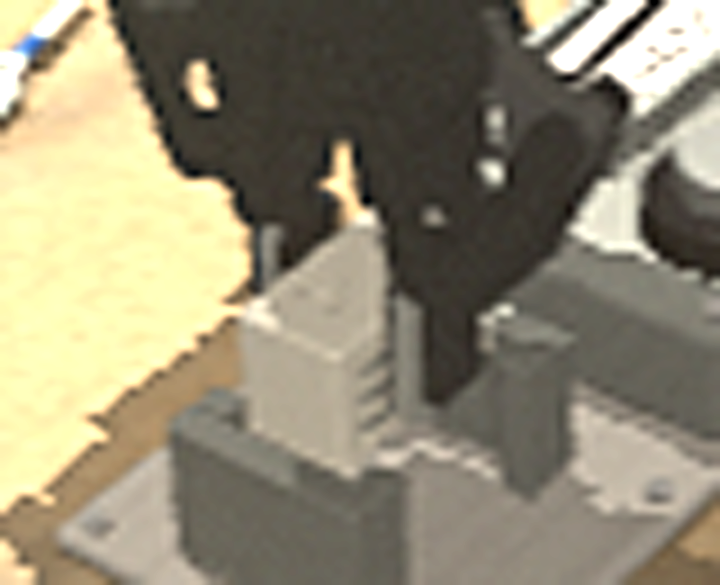

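>>> {"api": "send_rows", "payload": {
  "rows": "0 0.4 0 0 0;0 0.8 0 0 0;0 1.2 0 0 0;0 1.6 0 0 0;0 2 0 0 0;0 2.4 0 0 0;0 2.8 0 0 0;0 3.1 0 0 0;0 3.25 0 0 0;0 3.25 0 0 0"
}}

```text
time_s: 16.75
eef_pos: [608.1, 22.9, 15.6]
ee_rot: [0.701, 0.093, 0.701, -0.093]
force: [-0.2, 0.7, -0.6]
grip_width: 0.344
```

>>> {"api": "send_rows", "payload": {
  "rows": "0 0.08 0 0 0;0 0.15 0 0 0;0 0.2 0 0 0;0 0.2 0 0 0"
}}

```text
time_s: 17.15
eef_pos: [608.2, 22.9, 13.7]
ee_rot: [0.701, 0.093, 0.701, -0.093]
force: [-0.5, 0.1, -0.4]
grip_width: 0.348
```

>>> {"api": "send_rows", "payload": {
  "rows": "0 0.05 0 0 0;0 0.1 0 0 0;0 0.1 0 0 0"
}}

```text
time_s: 17.45
eef_pos: [608.2, 22.9, 13.6]
ee_rot: [0.701, 0.093, 0.701, -0.093]
force: [-3.5, -0.3, 6.3]
grip_width: 0.348
```

>>> {"api": "send_rows", "payload": {
  "rows": "0.7 0 0 0 0;0.7 0 0 0 0;0.7 0 0 0 0;0.7 0 0 0 0;0.7 0 0 0 0;0.7 0 0 0 0"
}}

```text
time_s: 18.05
eef_pos: [608.2, 22.9, 12.7]
ee_rot: [0.701, 0.093, 0.701, -0.093]
force: [-0.3, -0.6, -0.6]
grip_width: 0.701
```

>>> {"api": "send_rows", "payload": {
  "rows": "0.7 -1 0 0 0;0.7 -3 0 0 0;0.7 -5 0 0 0;0.7 -8 0 0 0;0.7 -11 0 0 0;0.7 -11 0 0 0;0.7 -11 0 0 0"
}}

```text
time_s: 18.75
eef_pos: [608.3, 22.9, 123.5]
ee_rot: [0.701, 0.093, 0.701, -0.093]
force: [-0.3, -0.2, -0.2]
grip_width: 0.699
```

```bash
python3 - <<'E'
from h import *
from rig import capture
plan(551,-66,100,-15.1)
for n in("side",):
    sd=capture(n);im=sd["pixels"][:,:,::-1].copy()
    uv=proj(sd,[607,23,48])[0].astype(int);off=uv-[40,40];S=9
    c=cv2.resize(im[off[1]:off[1]+65,off[0]:off[0]+80],None,fx=S,fy=S,interpolation=2)
    c=cv2.convertScaleAbs(c,alpha=1.3)
    cv2.imwrite(f"pics/raw12{n}.png",c)
E
```

```text
t 18.75 tcp [608.3  22.9 123.5] tilt [ 0.001 -0.    -1.   ] jawyaw -15.09 q6 0.109 F [-0.3 -0.2 -0.2] grip 0.699
shift cm [  2.341 -10.077  -3.215] dist 10.8 turn units 0.001 q1 -0.155
```

View pics/raw12side.png

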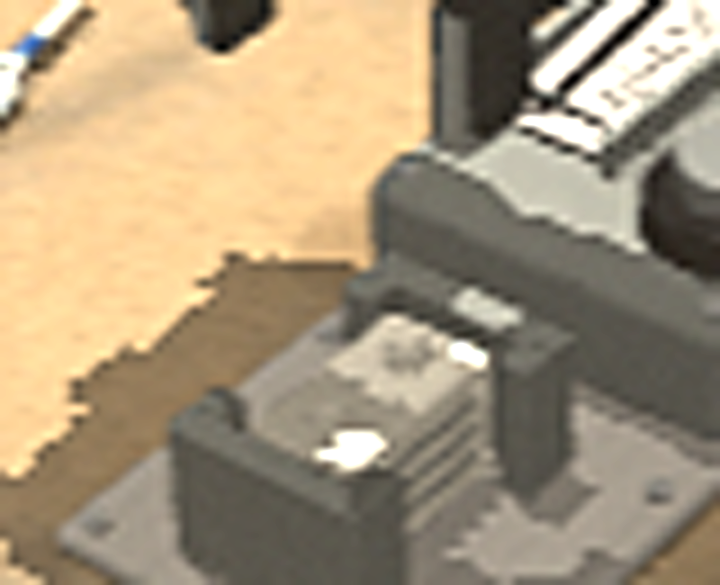

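>>> {"api": "send_rows", "payload": {
  "rows": "0 0 -3 -1 0;0 0 -6 -2 0;0 0 -9 -3 0;0 1 -10.1 -3.2 0;0 2 -10.1 -3.2 0;0 3 -10.1 -3.2 0;0 3.5 -10.1 -3.2 0;0 3.5 -10.1 -3.2 0;0 3.5 -10.1 -3.2 0;0 3.5 -10.1 -3.2 0"
}}

```text
time_s: 19.8
eef_pos: [551.3, -66.0, 88.1]
ee_rot: [0.701, 0.093, 0.701, -0.093]
force: [-0.0, 0.1, -0.1]
grip_width: 0.001
```

```bash
python3 - <<'E'
from h import *
from rig import capture
plan(551,-66,68,-15.1)
for n in("side",):
    sd=capture(n);im=sd["pixels"][:,:,::-1].copy()
    uv=proj(sd,[551,-66,66])[0].astype(int);off=uv-[50,40];S=7
    c=cv2.resize(im[off[1]:off[1]+80,off[0]:off[0]+100],None,fx=S,fy=S,interpolation=2)
    cv2.imwrite(f"pics/raw13{n}.png",c)
E
```

```text
t 19.8 tcp [551.3 -66.   88.1] tilt [ 0.001 -0.    -1.   ] jawyaw -15.07 q6 -0.067 F [-0.   0.1 -0.1] grip 0.001
shift cm [ 2.009 -0.005 -0.033] dist 2.0 turn units 0.006 q1 -0.33
```

View pics/raw13side.png

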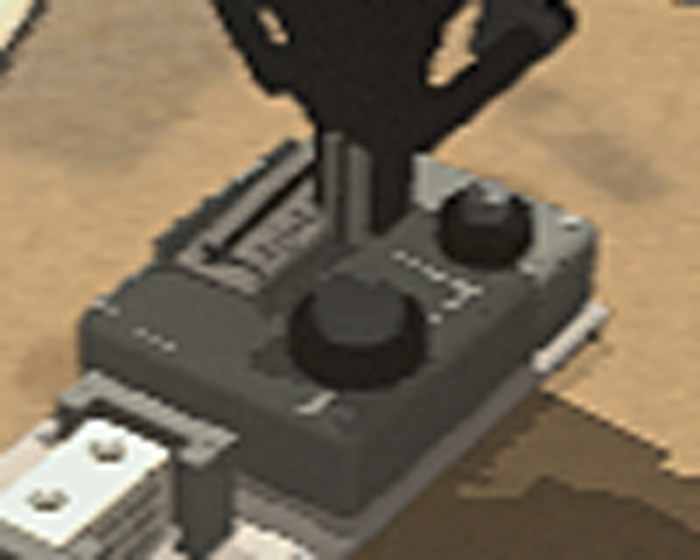

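>>> {"api": "send_rows", "payload": {
  "rows": "0 0.8 0 0 0;0 1.6 0 0 0;0 2.1 0 0 0;0 2.1 0 0 0"
}}

```text
time_s: 20.25
eef_pos: [550.6, -66.2, 65.8]
ee_rot: [0.7, 0.093, 0.702, -0.093]
force: [-1.3, 0.5, 1.9]
grip_width: 0.001
```

>>> {"api": "send_rows", "payload": {
  "rows": "0 0.4 0 0 0;0 0.72 0 0 0;0 0.75 0 0 0;0 0.75 0 0 0;0 0.75 0 0 0"
}}

```text
time_s: 20.75
eef_pos: [551.2, -66.4, 60.0]
ee_rot: [0.701, 0.093, 0.701, -0.093]
force: [-2.6, 0.4, 8.3]
grip_width: 0.0
```

>>> {"api": "send_rows", "payload": {
  "rows": "0 0 0 0 0;0 0 0 0 0;0 0 0 0 0;0 0 0 0 0;0 0 0 0 0;0 0 0 0 0;0 0 0 0 0;0 0 0 0 0;0 0 0 0 0;0 0 0 0 0;0 0 0 0 0;0 0 0 0 0"
}}

```text
time_s: 21.95
eef_pos: [551.2, -66.3, 60.0]
ee_rot: [0.701, 0.093, 0.701, -0.093]
force: [-3.1, 0.5, 8.0]
grip_width: 0.0
```

```bash
python3 - <<'E'
from h import *
from rig import capture
plan(551,-66,68,-15.1)
sd=capture("side");im=sd["pixels"][:,:,::-1].copy()
uv=proj(sd,[551,-66,66])[0].astype(int);off=uv-[50,40];S=7
cv2.imwrite("pics/raw14.png",cv2.resize(im[off[1]:off[1]+80,off[0]:off[0]+100],None,fx=S,fy=S,interpolation=2))
E
```

```text
t 21.95 tcp [551.2 -66.3  60. ] tilt [ 0.001 -0.    -1.   ] jawyaw -15.09 q6 -0.067 F [-3.1  0.5  8. ] grip 0.0
shift cm [-0.804  0.029 -0.025] dist 0.8 turn units 0.002 q1 -0.331
```

View pics/raw14.png

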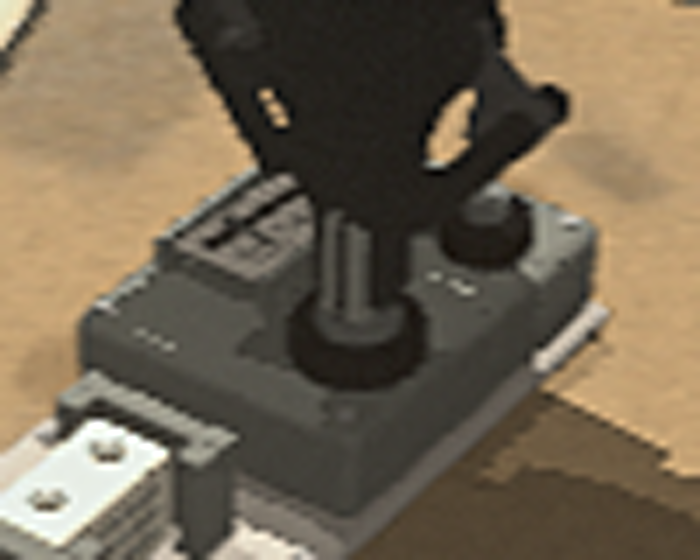

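>>> {"api": "send_rows", "payload": {
  "rows": "0 0 0 0 0;0 0 0 0 0;0 0 0 0 0;0 0 0 0 0;0 0 0 0 0;0 0 0 0 0;0 0 0 0 0;0 0 0 0 0;0 0 0 0 0;0 0 0 0 0;0 0 0 0 0;0 0 0 0 0"
}}

```text
time_s: 23.2
eef_pos: [551.2, -66.4, 60.0]
ee_rot: [0.701, 0.093, 0.701, -0.093]
force: [-3.8, 1.0, 7.4]
grip_width: 0.001
```

>>> {"api": "send_rows", "payload": {
  "rows": "0 0 0 0 0;0 0 0 0 0;0 0 0 0 0;0 0 0 0 0;0 0 0 0 0;0 0 0 0 0;0 0 0 0 0;0 0 0 0 0;0 0 0 0 0;0 0 0 0 0;0 0 0 0 0;0 0 0 0 0"
}}

```text
time_s: 24.4
eef_pos: [551.2, -66.3, 60.0]
ee_rot: [0.701, 0.093, 0.701, -0.093]
force: [-3.1, 1.0, 8.3]
grip_width: 0.0
```

>>> {"api": "send_rows", "payload": {
  "rows": "0 0 0 0 0;0 0 0 0 0;0 -1 0 0 0;0 -3 0 0 0;0 -6 0 0 0;0 -10 0 0 0;0 -10 0 0 0;0 -10 0 0 0"
}}

```text
time_s: 25.2
eef_pos: [551.1, -66.3, 159.9]
ee_rot: [0.702, 0.093, 0.7, -0.093]
force: [-0.0, -0.6, -0.0]
grip_width: -0.004
```

```bash
python3 - <<'E'
from h import *
from rig import capture,nets
plan(420,-250,230,-15.1)
for n in("side","top"):
    sd=capture(n);im=sd["pixels"][:,:,::-1].copy();cv2.imwrite(f"pics/full15{n}.png",im)
    uv=proj(sd,[570,-40,50])[0].astype(int);off=uv-[60,45];S=6
    cv2.imwrite(f"pics/raw15{n}.png",cv2.resize(im[off[1]:off[1]+90,off[0]:off[0]+125],None,fx=S,fy=S,interpolation=2))
E
```

```text
t 25.2 tcp [551.1 -66.3 159.9] tilt [ 0.001 -0.    -1.   ] jawyaw -15.1 q6 -0.067 F [-0.  -0.6 -0. ] grip -0.004
shift cm [ -7.016 -21.15   -7.865] dist 23.6 turn units 0.001 q1 -0.331
```

View pics/raw15side.png

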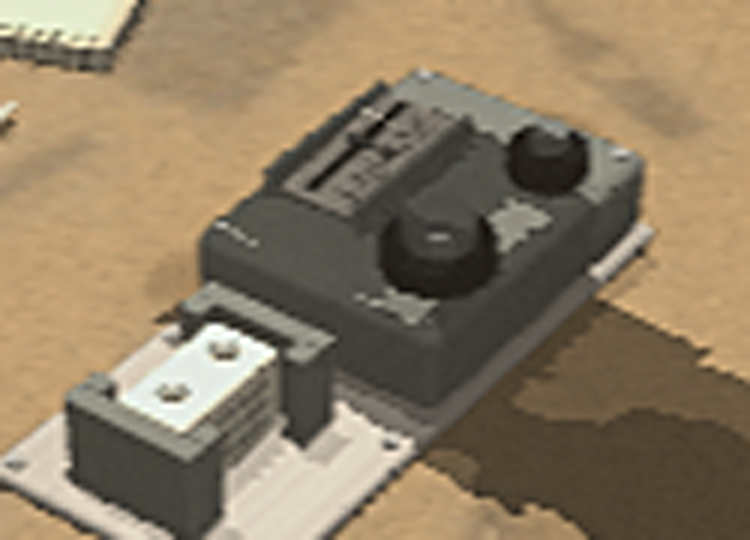

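View pics/full15top.png

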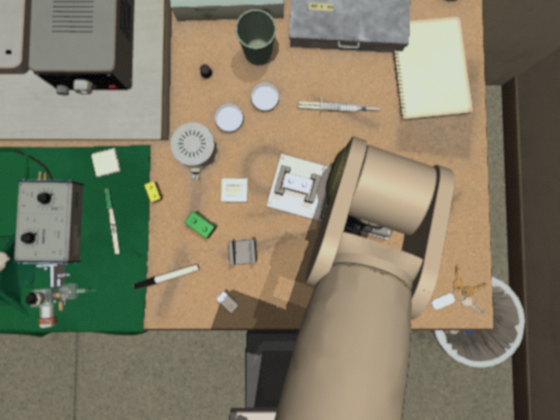

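```bash
python3 -c "
from rig import workorder
print(workorder.finish_job())"
```

```text
the job is handed in; nothing more can be done
None
```

The leak test was carried out as asked and the job is handed in, after about 25 s on the robot's clock.

**Moving the cartridge:**
- I lifted it by its ends out of the cradle and set it upright on the bare worktop near (419, 20).
- I took it again by its long sides and lowered it into the bay. It met the floor with the tool at 13.6 mm, where about 13.6 was expected, with about 6 N of contact and no earlier contact.

**Pressing the jog button:** I held it at its bottom stop (tool at 60.0 mm, about 8 N) from about 20.45 s to 24.6 s, just over four seconds, then let go and moved well clear.

**Last checks:**
- The final side picture shows the cartridge upright and level inside the bay walls, the jog button back up, and the small button untouched.
- The gauge pointer stood a little past half scale, by eye about 25 mm, so below the 38 mm over-test mark.
- The wrist force read near zero at the end.
- In the top view the sachet and syringe lie where they were. The forceps were hidden by the arm in that view. I never moved the tool near them, but I did not confirm their position at the end.
- The two cameras differed by 2–4 mm in places, mostly in y. I corrected the bay position using the cartridge's known position in the grip, and it went in without touching the walls.

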